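Seat a valve block in the soldering jig and clamp it

ROBOT

A 7-joint arm with a two-finger parallel gripper is mounted at the origin on a cart in front of the work surface, level with it; the furniture and walls round the work are solid. World frame = base frame: x ahead of the robot, y to its left, z up, the work surface at z = 0. Lengths are in m, angles in rad, forces in N, time in s.
With the tool pointing down it reaches from about 0.35 to 0.9 m from the base axis. Payload 8.1 kg.
Tool frame: the origin (TCP) lies at the very end of the fingers, on their centre line; the grasp point (between the pads) lies 19 mm behind it (arm.tcp_to_grasp is the distance from the TCP to the grasp point, in m); z points along the fingers, y is the line along which they close (so a half turn about z gives the same grasp; the last joint's range is limited). The gripper opens to 92 mm and grips with 3 to 60 N. Pads are 19 mm wide; open, the fingers measure 130 mm over their backs; the gripper's body (75 mm by 190 mm) begins 47 mm behind the grasp point.
Start: joints at [1.014, 0.434, 0.025, 1.573, -0.012, 1.134, -0.075], TCP at [0.274, -0.562, 0.227] pointing down, gripper open.
Joint ranges: [-2.62, 2.62], [-0.44, 2.09], [-1.27, 1.32], [0.08, 2.57], [-1.32, 4.46], [0.12, 2], [-2.74, 2.74]. Speed limits (rad/s): [2.22, 2.22, 3.01, 3.01, 3.14, 3.14, 3.14].

INTERFACE

Orientations are given as a rotation vector (axis times angle).
In Python, from cell import arm gives the robot as it stands.
- The arm moves only by the shell command python3 nudge.py [FORCE], which reads ROWS from standard input. ROWS is a JSON list of rows, 1 to 10 of them, each an object with the fields x, y, z (the shift in shares of the most that a row can go, 1 being 50 mm), turn (a turn about the tool's z in shares of pi/2 rad (1.0 is pi/2 rad)), aperture (the opening from 0.0 (shut) to 1.0 (fully open)); a field left out counts as zero (the opening has to be given); each row shifts and turns the commanded pose from where the row before left it, along the tool's axes as they then stand; what a row does not reach is not made up. A row lasts 1/10 s, in which the tool goes at most 0.05 m and 0.15 rad, less where a joint would pass 70% of its speed; a pose out of reach is approached as far as the arm can. The fingers move at their own pace and stop on an object; FORCE is the grip in N (left out, the last holds). Time passes only in rows, so rows that do not move let the fingers close. It prints the time, the measured TCP pose, the force, the opening and the grip force at its end. Shift and turn numbers lie between -1 and 1, and a call with a number outside is refused. Input that does not fit is refused with a message, and nothing moves.
- arm.observe(): the state, without advancing time (a new reading comes with each control period).
- arm.get_image(name): name is "side" or "top" or "wrist"; returns a dict with "image" (384x512x3 uint8, blue, green, red), "fx", "fy", "cx", "cy" (pixels), "distortion" ([k1, k2, p1, p2, k3] as OpenCV has them; the pictures are not rectified), "cam_to_world" (4x4, takes a point from camera to world coordinates); the wrist camera has in their place "mount" (4x4, takes a point from camera to tool coordinates, whose origin is the TCP and whose axes are the flange's). Camera axes: x right, y down, z forward; pixel columns grow to the right and rows downward; lengths in m; the calibration is good to about 2 mm. A picture is of the moment at which its call begins: read the wrist's pose just before it. There is no depth.
- arm.sign_off(): hands the job in; it is judged then, once.
The state is a dict: "clock": time; "joints": joint angles; "dq": joint speeds; "joint_efforts": joint torques, N m; "position": TCP position; "ee_rot": TCP orientation; "force": force on the tool from outside, world axes, zero at the start; "ft_torque": the same for the moment, N m; "width": opening from 0.0 (shut) to 1.0 (fully open); "gripper_force": force on a finger pad.
Only numpy, scipy, OpenCV 4.12 (cv2) and the standard library are available. Lean on these libraries where they do the work, as an engineer would, in place of code of your own. Each camera call takes 0.05 s, during which the arm holds its last target. There are 200 camera calls.

TASK

Set the stripped three-valve block in the soldering jig by pushing alone: push it sideways until its long bottom tube lies against the low fence, slide it endways until that tube's end is fully home in the notch of the end stop, and then push the toggle clamp's handle fully upright so that the rubber foot holds the block down. Use the fingertips or the outside of the fingers; do not lift or tip the block, and leave the other loose things where they lie.

Things in the scene. Friction and masses are not known exactly. Their poses are not given: they have to be found in the camera images.
- jig: Fixed aluminium jig plate 280 x 190 x 10 mm on the bench. Origin on the bench under it; x along the work towards the end stop, y towards the fence, z up. Plate spans x -150..130, y -80..110 mm, top z = 10 mm. Fully seated, the block's origin is at x = 9, y = 12 mm here, block y along jig x. Toggle clamp behind the fence: x 3..47, y 55..101 mm, side plates up to z = 93 mm.
- fence (a point): Top front edge of the low dark steel fence, at jig x = 0, y = 30, z = 24 mm: a straight bar 14 mm wide whose face looks to jig -y, from jig x = -130 to 100 mm, 14 mm high above the plate.
- notch (a point): Middle of the notch floor, at jig x = 100, y = 23, z = 17 mm. The end stop (dark steel, 18 mm high) has a cheek (jig x 76..100, y 4..16 mm, 14 mm high, rounded lead-in) that leaves a notch 14 mm wide and 24 mm deep between itself and the fence.
- valve_block: Loose stripped valve block, grey metal, 38 x 182 x 65 mm, 0.36 kg. Origin under its middle, 1 mm below its underside; z up. Three upright casings, 20 mm across, 65 mm tall, axes x = 4.5, y = -10, 16, 42 mm, outer side x = 14 mm. Long bottom tube, 12 mm across, axis x = -12, z = 7 mm. Starts upright on the plate, its +y roughly along jig +x, its -x side facing the fence.
- tube_end (a point): End of the block's long bottom tube, block x = -12, y = 91, z = 7 mm: this end goes to the floor of the notch. The tube runs back to block y = -77 mm; its side at block x = -18 mm goes against the fence.
- tail (a point): The block's other end, block x = -7, y = -91, z = 29 mm: here the two shorter upper tubes end side by side (12 mm across, axes x = -12, z = 22 mm and x = -2, z = 35 mm). Pushing here along the fence slides the block endways.
- clamp_handle (a joint): Angle of the toggle clamp's handle: 0 leaning back, away from the fence (open), 0.75 rad fully upright against its stop (shut). The handle drives the arm; it stays where left (hinge friction about 0.45 N m). It takes 6 to 9 N at the handle's end, and up to 15 N over the last 0.04 rad, where the sprung foot is pressed down on the block.
- handle_end (a point): Tip of the clamp's black handle, a rod 15 mm thick, its end 82 mm from its pivot; the pivot lies along jig x, at jig y = 85, z = 60 mm, middle of the handle at jig x = 25 mm. Open, the tip is at about jig y = 141, z = 120 mm; shut, y = 85, z = 142 mm. Push it from the outer side (jig +y) towards the fence.
- clamp_arm: Steel arm driven by the handle (turns 2.2 times as far); origin at its pivot, jig x = 25, y = 65, z = 85 mm; 58 mm to the sprung rubber foot, 17 mm across. Open it stands up to z = 150 mm over jig y 50..85 mm; shut it reaches over the fence and the foot presses on top of the block's middle casing.
- dent_barrel: Bystander: loose barrel-shaped steel dent plug, 24 mm across, 26 mm tall, standing on the jig plate behind the fence, near two fixed brass caps. Origin under its centre.
- screwdriver: Bystander: screwdriver 160 mm long, 21 mm thick, on the bench beside the jig's -y edge. Origin under its middle, long axis y.
- slide_leg_plain: Bystander: straight nickel tube 112 mm long, 14 mm thick, on the bench beyond the jig's +y edge, beside a fixed tube with a ball stop. Origin under its middle, long axis y.
- mouthpiece: Bystander: silvery mouthpiece 85 mm long, 27 mm thick, on the bench beyond the jig's -y edge. Origin under its middle, long axis y.

How it is judged:
By the outcome, as a careful person would: the job done as asked, in the order asked, and still so for the second after the job is handed in, with the robot touching nothing.
It also fails if it takes over 56 s, if anything falls off the work surface, if the arm or the gripper's body presses on something with over 40 N, if the wrist force passes 120 N, or if a joint passes its speed limit or range.

## Working session

There is one attempt and no reset: what is moved stays moved. The work goes in short steps, Python scripts to look and compute and a shell command to move; the robot and the scene stay as the last step left them, time stands still between calls to the robot, and variables do not carry over. Pictures are saved under pics/ and viewed, at most 10 in all, crops included, and the job is handed in when it is done.

```bash
ls; mkdir -p pics; python3 - <<'E'
from cell import arm
import cv2
s=arm.observe();print({k:s[k] for k in('clock','position','ee_rot','width','force')})
for n in('top','side'):
    d=arm.get_image(n);cv2.imwrite(f'pics/{n}0.png',cv2.resize(d['image'],(800,600)));print(n,d['fx'],d['fy'],d['cx'],d['cy'],d['distortion'],d['cam_to_world'])
E
```

```text
cell.py
nudge.py
pics
{'clock': 0.0, 'position': array([ 0.27370526, -0.56131265,  0.22592377]), 'ee_rot': array([-3.05960863e+00, -7.06210123e-01,  7.84820646e-04]), 'width': 1.002663453821218, 'force': array([0.22019781, 1.100346  , 0.14363956])}
top 497.7942187423403 497.7942187423403 263.24371214565525 197.65121433779635 [-0.14085394  0.          0.          0.          0.        ] [[ 0.00539127 -0.99604736  0.08865992  0.48927315]
 [-0.99939727 -0.00232634  0.03463652  0.11516911]
 [-0.03429337 -0.08879322 -0.99545956  1.14249475]
 [ 0.          0.          0.          1.        ]]
side 451.2003603883441 451.2003603883441 244.64302753152202 194.5994320935342 [-0.00268929  0.          0.          0.          0.        ] [[-0.93736917 -0.20150953  0.28413544  0.28302465]
 [-0.34776138  0.58825655 -0.73007962  0.81894354]
 [-0.02002653 -0.78316546 -0.62149078  0.69065445]
 [ 0.          0.          0.          1.        ]]
```

View pics/top0.png

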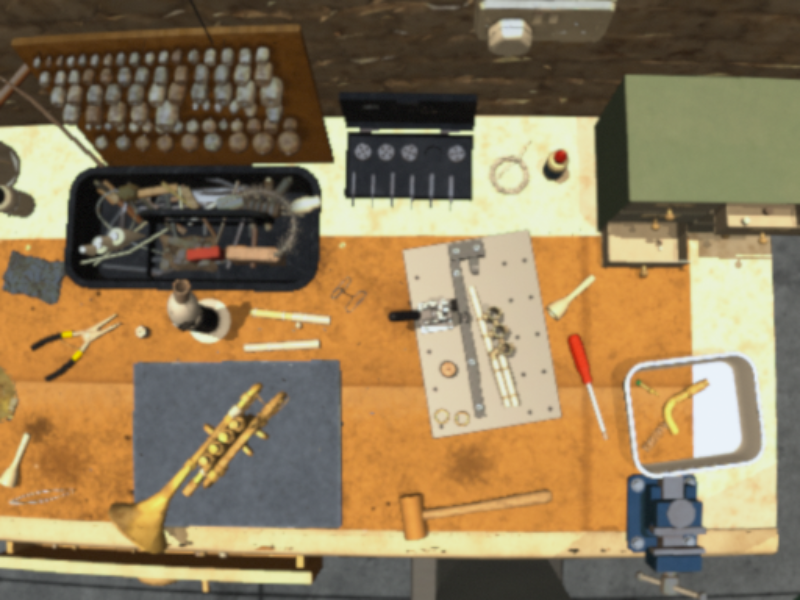

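View pics/side0.png

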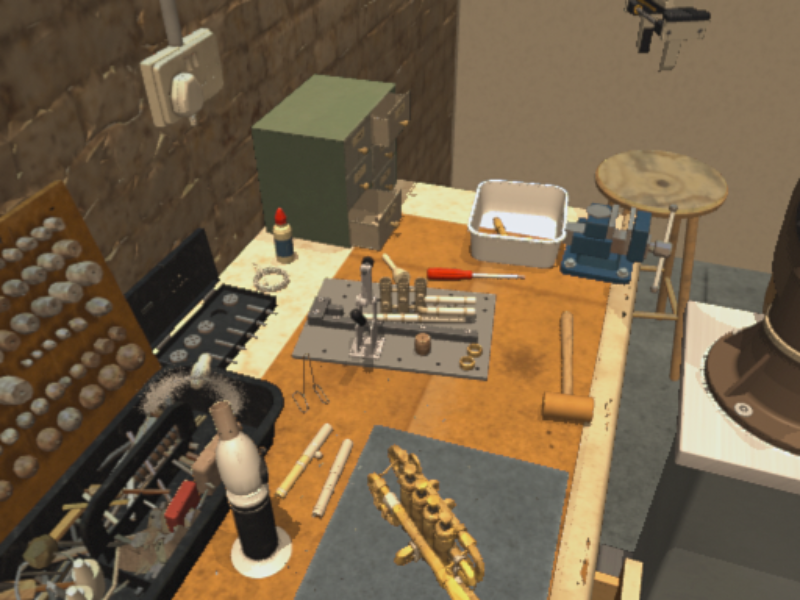

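```bash
python3 - <<'E'
from cell import arm
import cv2
d=arm.get_image('top')['image'][140:290,245:375];e=arm.get_image('side')['image'][155:250,180:330]
cv2.imwrite('pics/top1.png',cv2.resize(d,None,fx=4,fy=4,interpolation=cv2.INTER_CUBIC))
cv2.imwrite('pics/side1.png',cv2.resize(e,None,fx=5,fy=5,interpolation=cv2.INTER_CUBIC))
E
```

```text
(no output)
```

View pics/top1.png

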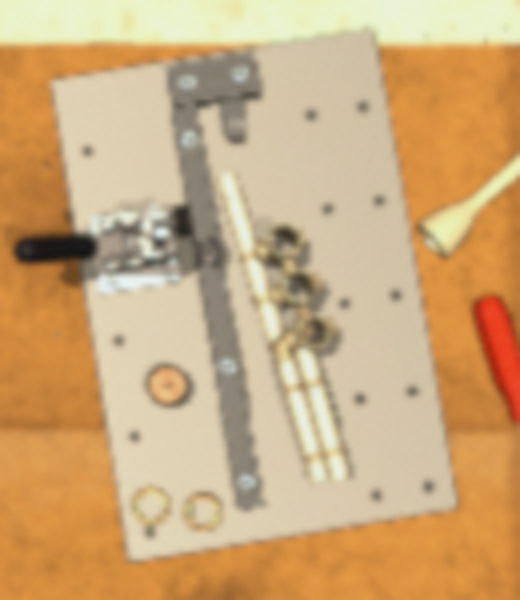

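View pics/side1.png

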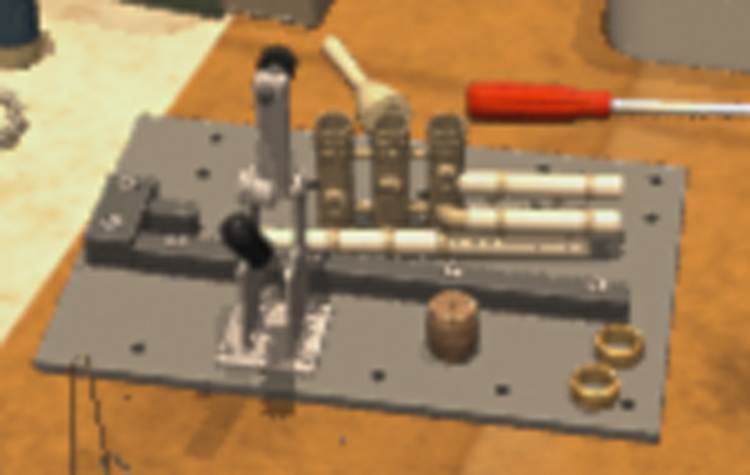

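```bash
cat > h.py <<'E'
from cell import arm
import numpy as np, cv2
from scipy.optimize import least_squares as LS
from scipy.spatial.transform import Rotation as R
OFF={'top':(245,140,4),'side':(180,155,5)}
def px(n,u,v): x,y,s=OFF[n]; return np.array([x+(u+.5)/s-.5,y+(v+.5)/s-.5])
def proj(d,P):
    M=np.linalg.inv(d['cam_to_world']);K=np.array([[d['fx'],0,d['cx']],[0,d['fy'],d['cy']],[0,0,1]])
    return cv2.projectPoints(np.atleast_2d(P).astype(float),cv2.Rodrigues(M[:3,:3])[0],M[:3,3],K,np.array(d['distortion']))[0][:,0]
def T(p):  # x,y,z,yaw -> function
    return lambda P:R.from_euler('z',p[3]).apply(np.atleast_2d(P))+np.array(p[:3])
E
python3 - <<'E'
from h import *
D={n:arm.get_image(n) for n in('top','side')}
C=np.array([[130,110,10],[130,-80,10],[-150,-80,10],[-150,110,10]])/1e3
m={'top':[(52,80),(373,30),(457,508),(130,562)],'side':[(36,366),(140,115),(688,165),(660,438)]}
def r(p,obj):
    return np.concatenate([(proj(D[n],T(p)(P))-px(n,*uv)).ravel() for n,P,uv in obj])
o=[(n,C[i],m[n][i]) for n in m for i in range(4)]
for sel in (('top','side'),):
    s=LS(r,[.55,.05,0,.1],args=([q for q in o if q[0] in sel],));print(s.x,s.fun.round(1))
j=s.x
b=[('top',(-12,91,13),(229,173)),('top',(4.5,42,66),(286,240)),('top',(4.5,16,66),(299,288)),('top',(4.5,-10,66),(319,332)),('top',(-12,-91,22),(318,477)),('top',(-2,-91,35),(343,477)),
('side',(4.5,42,66),(333,123)),('side',(4.5,16,66),(390,123)),('side',(4.5,-10,66),(446,123)),('side',(-12,-91,22),(622,221)),('side',(-2,-91,35),(622,184))]
b=[(n,np.array(P)/1e3,uv) for n,P,uv in b]
s=LS(r,[j[0],j[1],.009,j[3]-1.57],args=(b,));print(s.x,s.fun.round(1))
J=lambda P:R.from_euler('z',-j[3]).apply(np.atleast_2d(P)-j[:3])
B=T(s.x)
print('block in jig mm',J(s.x[:3]).round(4)*1e3,np.degrees(s.x[3]-j[3]+np.pi/2))
print('tube_end,tail,rear tube,casings',(J(B(np.array([[-18,91,7],[-7,-91,29],[-18,-77,7],[14,42,30],[14,-10,30]])/1e3))*1e3).round(1))
q={'handle_end':(('top',(25,249)),('side',(243,235)))}
h=[(n,np.zeros(3),uv) for n,uv in q['handle_end']]
s=LS(lambda p:r([*p,0],h),[.6,.2,.12]);print('handle',J(s.x)*1e3,s.fun)
E
```

```text
[ 0.56832756  0.03915379 -0.00286867  0.16665603] [-0.5  0.1  0.4 -0.8  0.7  0.1 -0.2  0.4 -0.5 -0.4 -0.1  0.2  0.3  1.
  0.3 -0.1]
[ 0.53988151  0.03027368  0.00830635 -1.27495062] [-0.6 -0.2  0.1 -0.4  0.5 -0.9 -1.  -0.3  1.2  1.3 -0.2  0.2  0.3 -0.5
  0.2 -0.3  0.3 -0.1 -0.2  0.5 -0.1  0.8]
block in jig mm [[-29.5  -4.   11.2]] 7.402023029298908
tube_end,tail,rear tube,casings [[  58.4   25.5   18.2]
 [-120.7   -8.8   40.2]
 [-108.2    3.9   18.2]
 [  13.9  -12.5   41.2]
 [ -37.6  -19.2   41.2]]
handle [[ 24.88880105 134.59493645 118.73656192]] [ 0.22420246  0.6346528  -0.65215099 -0.04279531]
```

Careful with the scale: shifts go in shares of 50 mm and turns go in shares of pi/2 rad. That gives: -0.143 rad / 1.5708 = -0.091.

```bash
cat >> h.py <<'E'
JP=np.array([.56833,.03915,-.0029,.16666])
def toj(P): return R.from_euler('z',-JP[3]).apply(np.array(P)-JP[:3])
def go(*tgt):
    s=arm.observe(); Q=R.from_rotvec(s['ee_rot']); yaw=np.arctan2(*Q.as_matrix()[[1,0],0])
    print('t',s['clock'],'jig mm',(toj(s['position'])*1e3).round(1),'xyaw-jig',round(yaw-JP[3],4),'F(jig)',R.from_euler('z',-JP[3]).apply(s['force']).round(1),'w',round(s['width'],2))
    for t in tgt: print(t,'tool delta m',Q.inv().apply(T(JP)(np.array(t)/1e3)[0]-s['position']).round(4))
E
echo '[{"turn": -0.091, "aperture": 0}, {"turn": -0.091, "aperture": 0}, {"turn": -0.091, "aperture": 0}, {"turn": -0.091, "aperture": 0}, {"turn": -0.091, "aperture": 0}, {"turn": -0.091, "aperture": 0}, {"turn": -0.091, "aperture": 0}, {"turn": -0.091, "aperture": 0}, {"turn": -0.0891, "aperture": 0}, {"aperture": 0}]' | python3 nudge.py
python3 -c "
from h import *
go((-30,-60,200),(-30,-60,25))"
```

```text
clock: 1.3
position: [0.2737, -0.5618, 0.2266]
ee_rot: [-2.026, -2.401, -0.0]
force: [-0.4, 0.2, 0.4]
width: 0.177
gripper_force: 0.0
t 1.3 jig mm [-390.2 -543.8  229.5] xyaw-jig 1.573 F(jig) [-0.4  0.3  0.4] w 0.18
(-30, -60, 200) tool delta m [0.483  0.3613 0.0296]
(-30, -60, 25) tool delta m [0.4829 0.3613 0.2046]
```

In the tool's units: 0.035 m is 0.7, 0.03 m is 0.6.

```bash
echo '[{"x": 0.6, "y": 0.46, "aperture": 0}, {"x": 0.7, "y": 0.52, "aperture": 0}, {"x": 0.7, "y": 0.52, "aperture": 0}, {"x": 0.7, "y": 0.52, "aperture": 0}, {"x": 0.7, "y": 0.52, "aperture": 0}, {"x": 0.7, "y": 0.52, "aperture": 0}, {"x": 0.7, "y": 0.52, "aperture": 0}, {"x": 0.7, "y": 0.52, "aperture": 0}, {"x": 0.7, "y": 0.52, "aperture": 0}, {"x": 0.7, "y": 0.52, "aperture": 0}]' | python3 nudge.py
echo '[{"x": 0.7, "y": 0.52, "aperture": 0}, {"x": 0.7, "y": 0.52, "aperture": 0}, {"x": 0.7, "y": 0.52, "aperture": 0}, {"x": 0.4, "y": 0.3, "aperture": 0}, {"x": 0.26, "y": 0.22, "aperture": 0}, {"z": 0.8, "aperture": 0}, {"z": 0.8, "aperture": 0}, {"z": 0.6, "aperture": 0}, {"aperture": 0}]' | python3 nudge.py
python3 -c "
from h import *
go((-30,-60,25),(-30,-35,25))"
```

```text
clock: 2.3
position: [0.4707, -0.1773, 0.227]
ee_rot: [2.034, 2.393, 0.0]
force: [1.4, -0.1, 0.0]
width: 0.004
gripper_force: 0.0
clock: 3.2
position: [0.5468, -0.0259, 0.1131]
ee_rot: [-2.029, -2.391, 0.007]
force: [-0.8, 0.6, -0.7]
width: 0.007
gripper_force: 0.0
t 3.2 jig mm [-32.  -60.5 116. ] xyaw-jig 1.5674 F(jig) [-0.6  0.7 -0.7] w 0.01
(-30, -60, 25) tool delta m [0.0004 0.0026 0.091 ]
(-30, -35, 25) tool delta m [0.0254 0.0025 0.091 ]
```

In the tool's units: 0.03 m is 0.6, 0.02 m is 0.4.

```bash
echo '[{"y": 0.04, "z": 0.6, "aperture": 0}, {"z": 0.6, "aperture": 0}, {"z": 0.4, "aperture": 0}, {"z": 0.22, "aperture": 0}, {"aperture": 0}, {"x": 0.2, "aperture": 0}, {"x": 0.2, "aperture": 0}, {"x": 0.08, "aperture": 0}, {"aperture": 0}]' | python3 nudge.py
python3 -c "
from h import *
go((-30,-30,25))
d=arm.get_image('side')['image'][140:260,170:330]
cv2.imwrite('pics/side2.png',cv2.resize(d,None,fx=5,fy=5,interpolation=cv2.INTER_CUBIC))"
```

```text
clock: 4.1
position: [0.548, -0.0, 0.0265]
ee_rot: [2.026, 2.4, 0.002]
force: [-0.3, -0.5, -0.5]
width: 0.007
gripper_force: 0.0
t 4.1 jig mm [-26.6 -35.2  29.4] xyaw-jig 1.5729 F(jig) [-0.4 -0.4 -0.5] w 0.01
(-30, -30, 25) tool delta m [ 0.0053 -0.0034  0.0044]
```

View pics/side2.png

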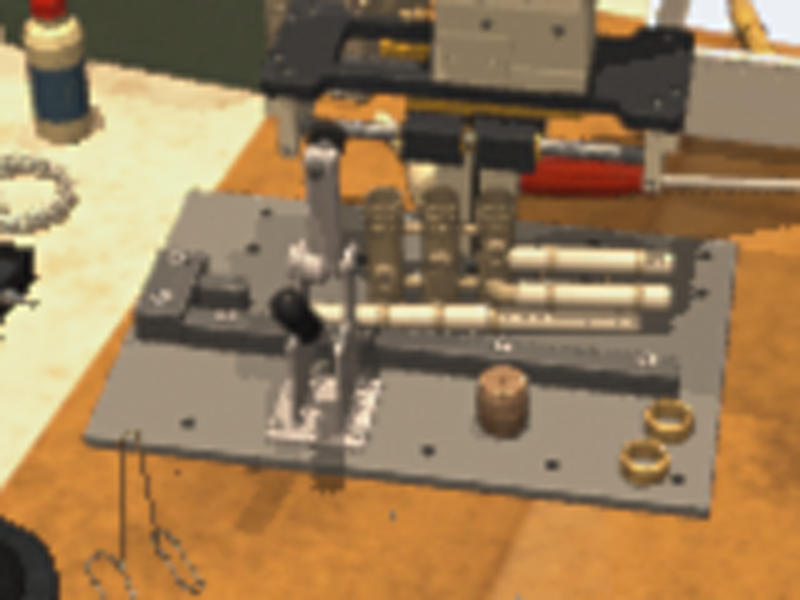

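In the tool's units: -0.003 m is -0.06.

```bash
echo '[{"x": 0.06, "y": -0.06, "z": 0.06, "aperture": 0}, {"x": 0.06, "aperture": 0}, {"x": 0.06, "aperture": 0}, {"x": 0.06, "aperture": 0}, {"x": 0.06, "aperture": 0}, {"aperture": 0}]' | python3 nudge.py;python3 -c "
from h import *
go()"; echo '[{"x": 0.04, "aperture": 0}, {"x": 0.04, "aperture": 0}, {"x": 0.04, "aperture": 0}, {"aperture": 0}]' | python3 nudge.py
python3 -c "
from h import *
go((-30,-11.5,25))
d=arm.get_image('top')['image'][140:290,245:375]
cv2.imwrite('pics/top3.png',cv2.resize(d,None,fx=4,fy=4,interpolation=cv2.INTER_CUBIC))"
```

```text
clock: 4.75
position: [0.5421, 0.0128, 0.0228]
ee_rot: [2.028, 2.399, -0.001]
force: [-0.3, -2.8, 1.1]
width: 0.007
gripper_force: 1.7
t 4.75 jig mm [-30.2 -21.6  25.7] xyaw-jig 1.5712 F(jig) [-0.8 -2.7  1.1] w 0.01
clock: 5.15
position: [0.5409, 0.0186, 0.0226]
ee_rot: [-2.028, -2.399, 0.001]
force: [-1.5, -3.8, 1.6]
width: 0.006
gripper_force: 1.8
t 5.15 jig mm [-30.5 -15.7  25.5] xyaw-jig 1.5711 F(jig) [-2.1 -3.5  1.6] w 0.01
(-30, -11.5, 25) tool delta m [0.0042 0.0005 0.0005]
```

Force is about 3 N, so the block is sliding normally. I'll continue in fine steps until the force rises at the fence.

In the tool's units: 0.001 m is 0.02.

```bash
g(){ python3 -c "
from h import *
go()"; }
echo '[{"x": 0.02, "aperture": 0}, {"x": 0.02, "aperture": 0}, {"aperture": 0}]' | python3 nudge.py >/dev/null; g
echo '[{"x": 0.02, "aperture": 0}, {"aperture": 0}]' | python3 nudge.py >/dev/null; g
echo '[{"x": 0.02, "aperture": 0}, {"aperture": 0}]' | python3 nudge.py >/dev/null; g
```

```text
t 5.5 jig mm [-30.3 -13.7  25.5] xyaw-jig 1.571 F(jig) [-1.5 -3.9  1.8] w 0.0
t 5.7 jig mm [-30.3 -12.6  25.6] xyaw-jig 1.5711 F(jig) [-1.8 -3.5  1.9] w 0.01
t 5.9 jig mm [-30.2 -11.6  25.6] xyaw-jig 1.5711 F(jig) [-1.7 -4.3  1.3] w 0.0
```

In the tool's units: 0.001 m is 0.02.

```bash
g(){ python3 -c "
from h import *
go()"; }
for i in 1; do echo '[{"x": 0.02, "aperture": 0}, {"aperture": 0}]' | python3 nudge.py >/dev/null; g; echo '[{"x": 0.02, "aperture": 0}, {"aperture": 0}]' | python3 nudge.py >/dev/null; g; echo '[{"x": 0.02, "aperture": 0}, {"aperture": 0}]' | python3 nudge.py >/dev/null; g; done
python3 -c "
from h import *
d=arm.get_image('side')['image'][140:260,170:330]
cv2.imwrite('pics/side3.png',cv2.resize(d,None,fx=5,fy=5,interpolation=cv2.INTER_CUBIC))"
```

```text
t 6.1 jig mm [-30.2 -11.4  25.6] xyaw-jig 1.5706 F(jig) [-2.1 -6.2  2.3] w 0.01
t 6.3 jig mm [-30.2 -11.3  25.7] xyaw-jig 1.5699 F(jig) [-2.6 -9.4  3.2] w 0.0
t 6.5 jig mm [-30.2 -11.2  25.7] xyaw-jig 1.5692 F(jig) [ -2.2 -11.3   4.3] w 0.0
```

View pics/side3.png

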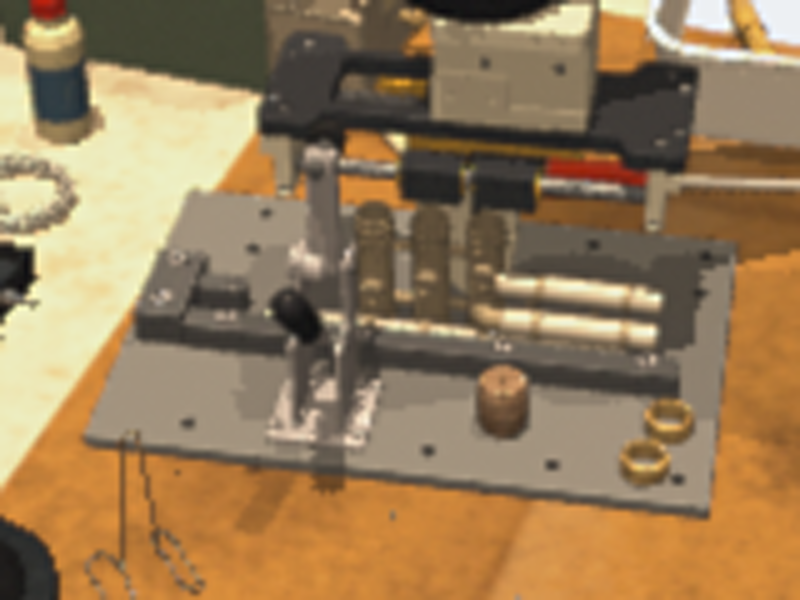

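In the tool's units: 0.045 m is 0.9, -0.04 m is -0.8.

```bash
echo '[{"x": -0.3, "aperture": 0}, {"x": -0.4, "aperture": 0}, {"z": -0.8, "aperture": 0}, {"x": -0.2, "y": 0.8, "z": -0.8, "aperture": 0}, {"y": 0.9, "z": -0.6, "aperture": 0}, {"y": 0.9, "aperture": 0}, {"aperture": 0}]' | python3 nudge.py
echo '[{"turn": 0.091, "aperture": 0}, {"turn": 0.091, "aperture": 0}, {"turn": 0.091, "aperture": 0}, {"turn": 0.091, "aperture": 0}, {"turn": 0.091, "aperture": 0}, {"turn": 0.091, "aperture": 0}, {"turn": 0.091, "aperture": 0}, {"turn": 0.091, "aperture": 0}, {"turn": 0.091, "aperture": 0}, {"turn": 0.091, "aperture": 0}]' | python3 nudge.py
echo '[{"turn": 0.091, "aperture": 0}, {"aperture": 0}]' | python3 nudge.py
python3 -c "
from h import *
go((-160,-2,90),(-160,-2,31))
d=arm.get_image('top')['image'][140:290,245:375]
cv2.imwrite('pics/top4.png',cv2.resize(d,None,fx=4,fy=4,interpolation=cv2.INTER_CUBIC))"
```

```text
clock: 7.25
position: [0.6729, 0.0047, 0.1263]
ee_rot: [2.026, 2.397, 0.011]
force: [-0.5, 0.2, -0.4]
width: 0.007
gripper_force: 0.0
clock: 8.25
position: [0.667, 0.0033, 0.1249]
ee_rot: [-3.104, -0.473, -0.001]
force: [-0.3, 0.7, 0.6]
width: 0.007
gripper_force: 0.0
clock: 8.45
position: [0.667, 0.0033, 0.1249]
ee_rot: [-3.13, -0.256, -0.0]
force: [-0.2, -0.7, -0.0]
width: 0.006
gripper_force: 0.0
t 8.45 jig mm [ 91.3 -51.7 127.8] xyaw-jig -0.0034 F(jig) [-0.3 -0.6 -0. ] w 0.01
(-160, -2, 90) tool delta m [-0.2515 -0.0488  0.0378]
(-160, -2, 31) tool delta m [-0.2515 -0.0488  0.0968]
```

View pics/top4.png

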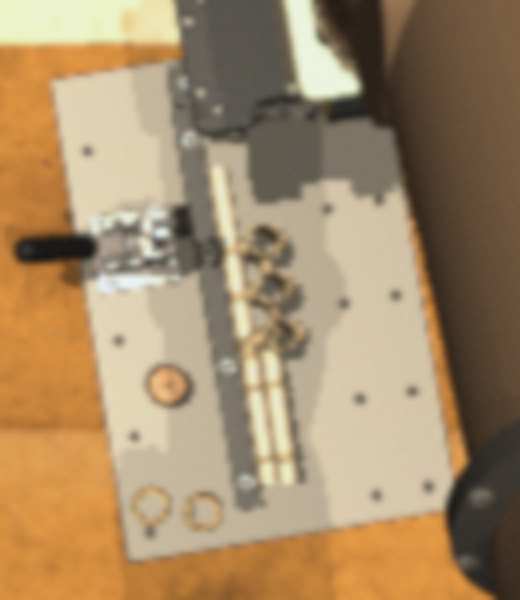

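In the tool's units: -0.035 m is -0.7, -0.03 m is -0.6.

```bash
echo '[{"x": -0.6, "y": -0.12, "aperture": 0}, {"x": -0.7, "y": -0.14, "aperture": 0}, {"x": -0.7, "y": -0.14, "aperture": 0}, {"x": -0.7, "y": -0.14, "aperture": 0}, {"x": -0.7, "y": -0.14, "aperture": 0}, {"x": -0.7, "y": -0.14, "aperture": 0}, {"x": -0.6, "y": -0.1, "aperture": 0}, {"x": -0.33, "y": -0.06, "aperture": 0}, {"aperture": 0}]' | python3 nudge.py
python3 -c "
from h import *
go((-160,-2,31),(-135,-2,31))
D=arm.get_image('top')
j=JP
for y in(-12,-2):
  z=.009+(.022 if y==-12 else .035)
  uv=px('top',*((268,483) if y==-12 else (289,481)))
  s=LS(lambda p:(proj(D,np.array([p[0],p[1],z]))-uv).ravel(),[.45,0]);print(toj([*s.x,z])*1e3)
uv=px('top',219,166)
s=LS(lambda p:(proj(D,np.array([p[0],p[1],.019]))-uv).ravel(),[.6,0]);print(toj([*s.x,.019])*1e3)
"
```

```text
clock: 9.4
position: [0.4086, 0.0097, 0.1253]
ee_rot: [3.13, 0.266, -0.002]
force: [1.1, -0.0, 0.6]
width: 0.004
gripper_force: 0.0
t 9.4 jig mm [-162.4   -2.5  128.2] xyaw-jig 0.0031 F(jig) [ 1.1 -0.2  0.6] w 0.0
(-160, -2, 31) tool delta m [ 0.0026 -0.0005  0.0972]
(-135, -2, 31) tool delta m [ 0.0276 -0.0004  0.0971]
[-116.78258226   26.2727977    33.9       ]
[-116.97875826   15.4557898    46.9       ]
[63.56425696 23.00963178 21.9       ]
```

In the tool's units: 0.035 m is 0.7, 0.02 m is 0.4.

```bash
g(){ python3 -c "
from h import *
go()"; }
echo '[{"z": 0.7, "aperture": 0}, {"z": 0.7, "aperture": 0}, {"z": 0.4, "aperture": 0}, {"z": 0.14, "aperture": 0}, {"aperture": 0}, {"x": 0.3, "aperture": 0}, {"x": 0.2, "aperture": 0}, {"x": 0.06, "aperture": 0}, {"aperture": 0}]' | python3 nudge.py >/dev/null; g
echo '[{"x": 0.06, "aperture": 0}, {"x": 0.06, "aperture": 0}, {"x": 0.06, "aperture": 0}, {"x": 0.06, "aperture": 0}, {"aperture": 0}]' | python3 nudge.py >/dev/null; g
echo '[{"x": 0.06, "aperture": 0}, {"x": 0.06, "aperture": 0}, {"x": 0.06, "aperture": 0}, {"aperture": 0}]' | python3 nudge.py >/dev/null; g
```

```text
t 10.35 jig mm [-131.1   -2.9   31.7] xyaw-jig -0.0017 F(jig) [-0.3  0.5  0.2] w 0.01
t 10.85 jig mm [-121.8   -3.    30.9] xyaw-jig -0.0019 F(jig) [-5.1 -0.1  4.3] w 0.0
t 11.25 jig mm [-112.5   -3.    30.9] xyaw-jig -0.0018 F(jig) [-4.5 -0.3  2.9] w 0.01
```

In the tool's units: 0.002 m is 0.04.

```bash
g(){ python3 -c "
from h import *
go()"; }
echo '[{"x": 0.04, "aperture": 0}, {"x": 0.04, "aperture": 0}, {"x": 0.04, "aperture": 0}, {"aperture": 0}]' | python3 nudge.py >/dev/null; g
echo '[{"x": 0.04, "aperture": 0}, {"x": 0.04, "aperture": 0}, {"x": 0.04, "aperture": 0}, {"aperture": 0}]' | python3 nudge.py >/dev/null; g
echo '[{"x": 0.04, "aperture": 0}, {"x": 0.04, "aperture": 0}, {"x": 0.02, "aperture": 0}, {"aperture": 0}]' | python3 nudge.py >/dev/null; g
```

```text
t 11.65 jig mm [-106.   -3.   31.] xyaw-jig -0.0019 F(jig) [-4.9 -0.7  1.8] w 0.0
t 12.05 jig mm [-98.8  -2.9  31.2] xyaw-jig -0.0019 F(jig) [-3.3  0.1  0.7] w 0.0
t 12.45 jig mm [-93.5  -3.   31.2] xyaw-jig -0.0019 F(jig) [-2.5  0.1  0.2] w 0.0
```

In the tool's units: 0.001 m is 0.02.

```bash
g(){ python3 -c "
from h import *
go()"; }
echo '[{"x": 0.02, "aperture": 0}, {"aperture": 0}]' | python3 nudge.py >/dev/null; g
echo '[{"x": 0.02, "aperture": 0}, {"aperture": 0}]' | python3 nudge.py >/dev/null; g
echo '[{"x": 0.02, "aperture": 0}, {"aperture": 0}]' | python3 nudge.py >/dev/null; g
echo '[{"x": 0.02, "aperture": 0}, {"aperture": 0}]' | python3 nudge.py >/dev/null; g
```

```text
t 12.65 jig mm [-93.   -3.   31.2] xyaw-jig -0.0019 F(jig) [-2.7 -0.2  0.3] w -0.0
t 12.85 jig mm [-92.4  -3.   31.1] xyaw-jig -0.002 F(jig) [-5.3 -0.5  1.6] w 0.0
t 13.05 jig mm [-92.3  -3.1  31. ] xyaw-jig -0.002 F(jig) [-6.6 -0.8  3.2] w 0.01
t 13.25 jig mm [-92.2  -3.1  30.9] xyaw-jig -0.0019 F(jig) [-9.  -0.2  6.5] w 0.01
```

In the tool's units: 0.001 m is 0.02.

```bash
echo '[{"x": 0.02, "aperture": 0}, {"aperture": 0}]' | python3 nudge.py | sed -n 4p; echo '[{"x": -0.2, "aperture": 0}, {"x": -0.4, "aperture": 0}, {"z": -0.8, "aperture": 0}, {"z": -0.8, "aperture": 0}, {"z": -0.8, "aperture": 0}, {"z": -0.8, "aperture": 0}, {"aperture": 0}]' | python3 nudge.py >/dev/null
echo '[{"turn": -0.091, "aperture": 0}, {"turn": -0.091, "aperture": 0}, {"turn": -0.091, "aperture": 0}, {"turn": -0.091, "aperture": 0}, {"turn": -0.091, "aperture": 0}, {"turn": -0.091, "aperture": 0}, {"turn": -0.091, "aperture": 0}, {"turn": -0.091, "aperture": 0}, {"turn": -0.091, "aperture": 0}, {"turn": -0.091, "aperture": 0}]' | python3 nudge.py >/dev/null
echo '[{"turn": -0.0898, "aperture": 0}, {"aperture": 0}]' | python3 nudge.py >/dev/null
python3 -c "
from h import *
go((-70,170,190),(25,170,190),(25,170,106))
d=arm.get_image('top')['image'][140:290,245:375]
cv2.imwrite('pics/top5.png',cv2.resize(d,None,fx=4,fy=4,interpolation=cv2.INTER_CUBIC))"
```

```text
force: [-12.2, -2.0, 9.8]
t 15.35 jig mm [-118.5   -2.9  191.1] xyaw-jig 1.5712 F(jig) [0.6 0.3 0.2] w 0.01
(-70, 170, 190) tool delta m [0.1729 0.0486 0.0012]
(25, 170, 190) tool delta m [0.1729 0.1436 0.0013]
(25, 170, 106) tool delta m [0.1729 0.1435 0.0853]
```

View pics/top5.png

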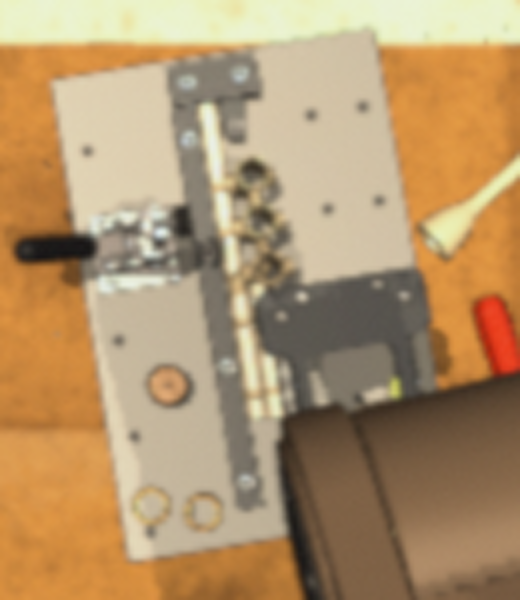

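In the tool's units: 0.03 m is 0.6, 0.025 m is 0.5.

```bash
echo '[{"x": 0.4, "y": 0.2, "aperture": 0}, {"x": 0.6, "y": 0.4, "aperture": 0}, {"x": 0.6, "y": 0.5, "aperture": 0}, {"x": 0.6, "y": 0.6, "aperture": 0}, {"x": 0.6, "y": 0.6, "aperture": 0}, {"x": 0.46, "y": 0.4, "aperture": 0}, {"x": 0.2, "y": 0.17, "aperture": 0}, {"aperture": 0}]' | python3 nudge.py >/dev/null
python3 -c "
from h import *
go((25,170,108))"
echo '[{"z": 0.6, "aperture": 0}, {"z": 0.6, "aperture": 0}, {"z": 0.4, "aperture": 0}, {"z": 0.04, "aperture": 0}, {"aperture": 0}]' | python3 nudge.py >/dev/null
python3 -c "
from h import *
go((25,155,108))"
```

```text
t 16.2 jig mm [ 25.2 171.6 190.6] xyaw-jig 1.5686 F(jig) [-0.6  0.3  0.6] w 0.01
(25, 170, 108) tool delta m [-0.0016 -0.0002  0.0826]
t 16.7 jig mm [ 24.2 168.5 109.4] xyaw-jig 1.5669 F(jig) [ 0.3 -1.3  0.2] w 0.0
(25, 155, 108) tool delta m [-0.0135  0.0008  0.0014]
```

In the tool's units: -0.005 m is -0.1, -0.004 m is -0.08.

```bash
g(){ python3 -c "
from h import *
go()"; }
echo '[{"x": -0.1, "aperture": 0}, {"x": -0.1, "aperture": 0}, {"x": -0.1, "aperture": 0}, {"x": -0.08, "aperture": 0}, {"x": -0.08, "aperture": 0}, {"aperture": 0}]' | python3 nudge.py >/dev/null; g
echo '[{"x": -0.08, "aperture": 0}, {"x": -0.08, "aperture": 0}, {"x": -0.08, "z": -0.02, "aperture": 0}, {"x": -0.08, "z": -0.02, "aperture": 0}, {"aperture": 0}]' | python3 nudge.py >/dev/null; g
echo '[{"x": -0.08, "z": -0.02, "aperture": 0}, {"x": -0.08, "z": -0.02, "aperture": 0}, {"x": -0.08, "z": -0.02, "aperture": 0}, {"aperture": 0}]' | python3 nudge.py >/dev/null; g
```

```text
t 17.3 jig mm [ 25.4 150.3 110.4] xyaw-jig 1.5711 F(jig) [-0.   9.5  3.7] w 0.0
t 17.8 jig mm [ 26.3 138.2 114.6] xyaw-jig 1.5741 F(jig) [-2.7 15.9 15.5] w 0.01
t 18.2 jig mm [ 25.9 121.7 116.1] xyaw-jig 1.571 F(jig) [-0.7  7.5  7.6] w 0.01
```

In the tool's units: -0.004 m is -0.08, -0.003 m is -0.06.

```bash
g(){ python3 -c "
from h import *
go()"; }
echo '[{"x": -0.08, "aperture": 0}, {"x": -0.08, "aperture": 0}, {"x": -0.06, "aperture": 0}, {"aperture": 0}]' | python3 nudge.py >/dev/null; g
echo '[{"x": -0.06, "aperture": 0}, {"x": -0.04, "aperture": 0}, {"aperture": 0}]' | python3 nudge.py >/dev/null; g
echo '[{"x": -0.04, "aperture": 0}, {"x": -0.02, "aperture": 0}, {"aperture": 0}]' | python3 nudge.py >/dev/null; g
```

```text
t 18.6 jig mm [ 25.7 109.6 115.5] xyaw-jig 1.5702 F(jig) [-0.5  5.3  5.1] w 0.01
t 18.9 jig mm [ 25.7 105.  115.6] xyaw-jig 1.5704 F(jig) [0.5 6.3 4.3] w 0.0
t 19.2 jig mm [ 25.7 103.8 115.7] xyaw-jig 1.5718 F(jig) [-0.7 10.6  5.7] w 0.01
```

In the tool's units: -0.002 m is -0.04.

```bash
g(){ python3 -c "
from h import *
go()"; }
echo '[{"x": -0.04, "aperture": 0}, {"aperture": 0}]' | python3 nudge.py >/dev/null; g
echo '[{"x": -0.04, "aperture": 0}, {"aperture": 0}]' | python3 nudge.py >/dev/null; g
echo '[{"x": -0.04, "aperture": 0}, {"aperture": 0}]' | python3 nudge.py >/dev/null; g
```

```text
t 19.4 jig mm [ 25.7 103.  115.8] xyaw-jig 1.5726 F(jig) [-0.8 12.9  5.7] w 0.01
t 19.6 jig mm [ 25.6 102.8 115.9] xyaw-jig 1.574 F(jig) [-1.2 17.6  5.3] w 0.01
t 19.8 jig mm [ 25.7 102.6 115.9] xyaw-jig 1.5754 F(jig) [-0.5 22.7  5.4] w 0.0
```

In the tool's units: -0.002 m is -0.04.

```bash
g(){ python3 -c "
from h import *
go()"; }
echo '[{"x": -0.04, "aperture": 0}, {"aperture": 0}]' | python3 nudge.py >/dev/null; g
echo '[{"x": -0.04, "aperture": 0}, {"aperture": 0}, {"aperture": 0}]' | python3 nudge.py >/dev/null; g
echo '[{"x": 0.2, "aperture": 0}, {"x": 0.4, "aperture": 0}, {"x": 0.6, "z": -0.4, "aperture": 0}, {"x": 0.4, "z": -0.6, "aperture": 0}, {"z": -0.6, "aperture": 0}, {"aperture": 0}]' | python3 nudge.py >/dev/null; g
python3 -c "
from h import *
d=arm.get_image('side')['image'][140:260,170:330]
cv2.imwrite('pics/side6.png',cv2.resize(d,None,fx=5,fy=5,interpolation=cv2.INTER_CUBIC))"
```

```text
t 20.0 jig mm [ 25.6 102.4 116. ] xyaw-jig 1.5767 F(jig) [-0.9 27.4  3.2] w 0.01
t 20.3 jig mm [ 25.6 102.2 116. ] xyaw-jig 1.5782 F(jig) [ 0.1 30.7  3.9] w 0.0
t 20.9 jig mm [ 26.9 171.5 198.6] xyaw-jig 1.5705 F(jig) [ 0.8 -0.1  0.3] w 0.01
```

View pics/side6.png

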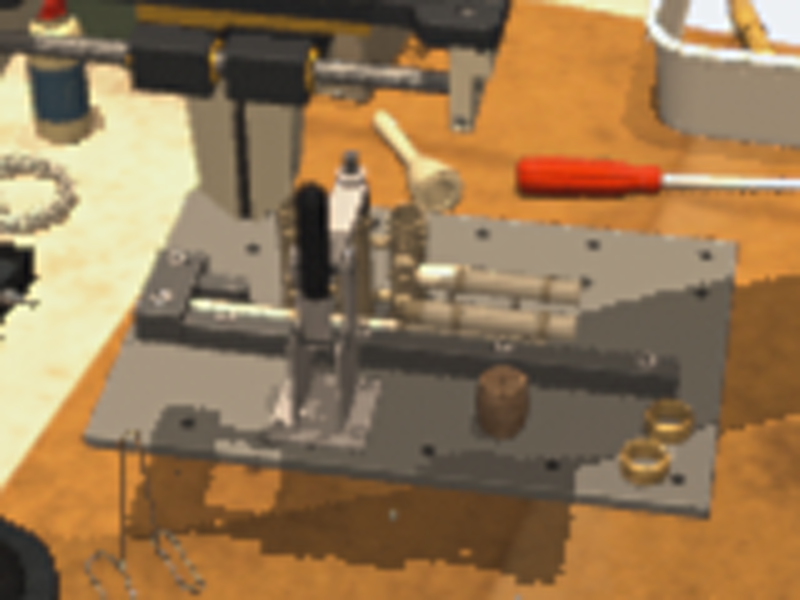

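In the tool's units: 0.03 m is 0.6, 0.02 m is 0.4.

```bash
echo '[{"x": 0.6, "aperture": 0}, {"x": 0.6, "aperture": 0}, {"x": 0.4, "aperture": 0}, {"aperture": 0}]' | python3 nudge.py >/dev/null; python3 -c "
from h import *
D=arm.get_image('top');S=arm.get_image('side')
P=T(JP)(np.array([[25,85,142],[25,89.1,141.9],[100,23,17],[25,7.5,75]])/1e3)
x=proj(D,P);y=proj(S,P);print('side crop px',((y-[170,140]+.5)*5-.5).round(0).tolist())
a=cv2.resize(D['image'][150:260,245:345],None,fx=5,fy=5,interpolation=cv2.INTER_CUBIC)
for p,c in zip((x-[245,150]+.5)*5-.5,[(0,255,0),(0,0,255),(255,0,0),(255,0,255)]): cv2.circle(a,tuple(int(v) for v in p),3,c,1)
cv2.imwrite('pics/top7.png',a);go()"
```

```text
side crop px [[313.0, 191.0], [311.0, 197.0], [195.0, 312.0], [354.0, 210.0]]
t 21.45 jig mm [ 24.5 249.  193.1] xyaw-jig 1.5692 F(jig) [ 0.2 -1.5  1.2] w 0.01
```

View pics/top7.png

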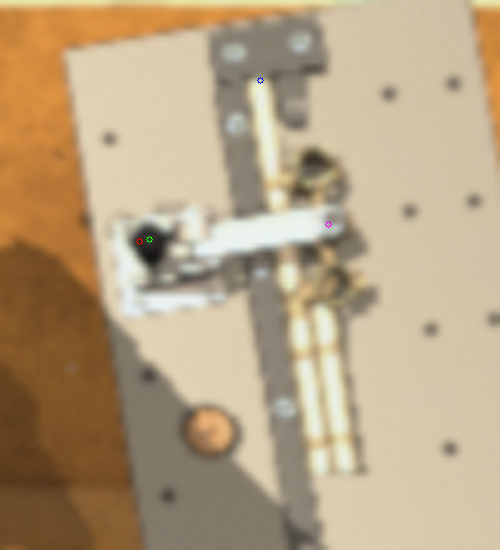

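The last view shows the handle tip at (151, 245), on the mark predicted for fully upright. The tube end is at the notch-floor mark (260, 80), and the arm's end is over the middle casing at (328, 225). The bystanders in view have not moved.

```bash
python3 -c "
from cell import arm
print(arm.sign_off())"
```

```text
the job is handed in; nothing more can be done
None
```

The job is handed in at about 21.5 s: the block lies against the fence with its tube end home in the notch, the clamp handle is fully upright with its foot on the middle casing, and the robot is clear of everything.

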